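# Clear the trimming board and close its scrap well

### The job

Finish up at the vegetable trimming board: drop the last turnip, left lying on the white board, into the scrap well in the middle of the board. Then close the well: press down on the thin metal cover plate that lies flat on the board and slide it over the opening, so that it lies square with the opening and overlaps it about evenly all round. Leave the bottle, the brush and the flower pot where they are.

Things in the scene. Friction and masses are not known exactly. Their poses are not given: they have to be found in the camera images.
- board: White plastic trimming board, fixed, on short legs: 280 (x) x 560 (y) mm, level top 85 mm above the table. Origin: centre of its underside, at table height; x away from the robot, y along its length. A steel lip stands 13 mm above the top along the far (+x) edge and both short ends (inner faces at x +140, y +-280 mm). The scrap well opens in its middle. Its place and yaw vary.
- opening (a point): Centre of the scrap well's opening, level with the board's top; axes as the board's. The opening is 100 mm along the board's x and 80 mm along its y; below it is a steel pan with straight walls, 81 mm deep.
- cover: Loose flat dark steel plate, 140 (its x) x 120 (its y) x 3 mm, about 0.4 kg, no handle, lying askew on one side of the opening. Origin: centre of its underside, z up. Too wide to grip; it slides easily on the board and follows fingertips pressed on its top with about 12 N (5 N may slip). In place, its long side lies along the opening's long side, overlapping 20 mm on every side.
- turnip: Loose pale turnip with a purplish top, rigid, about 70 g, standing on its flat cut base on the board on the other side of the opening. A round body 54 mm in diameter at its widest (21 mm above its base), 42 mm high, with a green leaf stub rising 10 mm more on top. Origin: centre of its base; z up through the stub.
- turnip_mid (a point): Middle of the turnip's body, 21 mm above its base, on its axis.
- spray: Loose white bottle, 64 mm in diameter, 170 mm tall, standing on the table to the left (+y) of the board; leave it. Origin: centre of its base.
- pot: Loose terracotta pot, 90 mm across, 80 mm tall, standing on the table beyond the board; leave it. Origin: centre of its base.
- brush: Loose wooden brush lying on the table to the right (-y) of the board; leave it. Origin: its underside, near its middle.
Things that resemble listed ones, but are neither listed nor needed, are in the scene too. Of the things like the turnip, leave any that is purple; of the rest the smaller one is meant. Of the things that look like the cover, the smaller one is meant.

How it is judged:
By the outcome, as a careful person would: the job done as asked, in the order asked, and still so for the second after the job is handed in, with the robot touching nothing.
It also fails if it takes over 46 s, if anything falls off the work surface, if the arm or the gripper's body presses on something with over 40 N, if the wrist force passes 120 N, or if a joint passes its speed limit or range.

### The arm

A 6-joint arm with a two-finger parallel gripper is mounted at the origin on the work surface. World frame = base frame: x ahead of the robot, y to its left, z up, the work surface at z = 0. Lengths are in mm, angles in rad, forces in N, time in s.
With the tool pointing down it reaches from about 350 to 975 mm from the base axis. Payload 7.1 kg.
Tool frame: the origin (TCP) lies at the very end of the fingers, on their centre line; the grasp point (between the pads) lies ctrl.hold_point_z behind it (ctrl.hold_point_z is the distance from the TCP to the grasp point, in mm); z points along the fingers, y is the line along which they close (so a half turn about z gives the same grasp; the last joint's range is limited). The gripper opens to 88 mm and grips with 3 to 60 N. Pads are 20 mm wide; open, the fingers measure 115 mm over their backs; the gripper's body (75 mm by 178 mm) begins 61 mm behind the grasp point.
Start: joints at [-1.148, 0.423, 1.63, -0, 1.089, -0.019], TCP at [267.244, -564.965, 222.675] pointing down, gripper open.
Joint ranges: [-3, 3], [-0.9, 2.11], [0.09, 2.58], [-1.31, 4.45], [0.11, 2.69], [-2.54, 2.54]. Speed limits (rad/s): [2.39, 2.39, 3.01, 3.14, 3.14, 3.14].

### API

Orientations are given as a rotation vector (axis times angle).
In Python, from workcell import ctrl gives the robot as it stands. The module is installed in compiled form; this text tells all that it offers.
- The arm moves only by the shell command python3 -m creep 'ROWS'. ROWS is JSON, a list of rows, each an object with "translation": the shift along the tool's x, y, z in mm, a list of three; "angular": the turn, a rotation vector about the tool's x, y, z in rad, a list of three; "jaw": the opening, from 0 (shut) to 1 (fully open). A call has exactly 8 rows; each row is the pose to reach, as a shift and turn from the pose commanded when the call began, along the tool's axes at that moment; what a row does not reach only later rows make up. A row lasts 1/8 s, in which the tool goes at most 62.5 mm and 10.7 degrees, less where a joint would pass 70% of its speed; a pose out of reach is approached as far as the arm can. A call with a gripper value outside its range is refused whole. The fingers move at their own pace and stop on an object; the grip force is fixed at half the most. Time passes only in rows, so rows that repeat a pose let the fingers close, or fill a call up. It gives the time, the measured TCP pose, the force, the opening and the grip force at its end, in the units of the state.
- ctrl.get_obs(): the state, without advancing time (a new reading comes with each control period).
- ctrl.get_image(name): name is "scene" or "top" or "wrist"; returns the picture (480x640x3 uint8, red, green, blue); there is no depth.
- ctrl.camera_info(name): a dict with "camera_matrix" (3x3 intrinsics, pixels), "world_from_camera" (4x4, takes a point from camera to world coordinates). Camera axes: x right, y up, looking along -z (the intrinsics and any distortion apply to the point x, -y, -z); pixel columns grow to the right and rows downward; lengths in mm; the calibration is good to about 2 mm. A picture is of the moment at which its call begins: read the wrist's pose just before it. camera_info takes no time and is no camera call; for the wrist camera it gives the pose at the moment of the call.
- ctrl.close_job(): hands the job in; it is judged then, once.
Trained networks look in the newest picture that a camera, given by its name, has taken for a name from the list of things; names that differ only in an ending like _2 or _b are one class to them, and where a whole thing is asked for, a point or a joint stands for the part that bears it (a point fixed in the world has none). Each returns a list of dicts, best first, with "score" (0 to 1); they miss things now and then, are a little off and sometimes report something else, mostly with a low value. They report only what shows in the picture. A call takes as long as a camera call. They do not tell look-alikes from the thing itself.
- ctrl.look_for(camera, label): "rect" ([left, top, right, bottom] in pixels, round what is visible of it).
The state is a dict: "t": time; "qpos": joint angles; "qvel": joint speeds; "joint_torque": joint torques, N m; "ee_pos": TCP position; "orientation": TCP orientation; "ft_force": force on the tool from outside, world axes, zero at the start; "moment": the same for the moment, N m; "width": finger opening in mm; "grasp_force": force on a finger pad.
Only numpy, scipy, OpenCV 4.12 (cv2) and the standard library are available. Lean on these libraries where they do the work, as an engineer would, in place of code of your own. Each camera call takes 0.05 s, during which the arm holds its last target. There are 200 camera calls.

## Working session

There is one attempt and no reset: what is moved stays moved. The work goes in short steps, Python scripts to look and compute and a shell command to move; the robot and the scene stay as the last step left them, time stands still between calls to the robot, and variables do not carry over. Pictures are saved under pics/ and viewed, at most 10 in all, crops included, and the job is handed in when it is done.

```bash
mkdir -p pics; cat > h.py <<'E'
import numpy as np, cv2
from scipy.spatial.transform import Rotation as R
from workcell import ctrl
def save(cam,name):
    im=ctrl.get_image(cam); cv2.imwrite(f'pics/{name}.png',im[:,:,::-1]); return im
def ray(cam,px,z,info=None):
    i=info or ctrl.camera_info(cam); K=np.array(i['camera_matrix']); T=np.array(i['world_from_camera'])
    px=np.atleast_2d(np.array(px,float)); n=np.c_[px,np.ones(len(px))]@np.linalg.inv(K).T
    d=(n*[1,-1,-1])@T[:3,:3].T; o=T[:3,3]
    return o+d*((z-o[2])/d[:,2])[:,None]
def tool(target):  # world TCP target -> shift in tool axes
    s=ctrl.get_obs(); return R.from_rotvec(s['orientation']).inv().apply(np.array(target)-s['ee_pos'])
E
python3 - <<'E'
from h import *
print(ctrl.hold_point_z, ctrl.get_obs())
print(ctrl.camera_info('top'))
for c in ('top','scene'):
    save(c,c+'0')
    for l in ('turnip','cover','opening','board'):
        print(c,l,[(round(d['score'],2),np.round(d['rect']).tolist()) for d in ctrl.look_for(c,l)])
E
```

```text
18.700000000000003 {'t': 0.0, 'qpos': array([-1.14798982e+00,  4.23841242e-01,  1.63069863e+00,  2.79060796e-05,
        1.08860410e+00, -1.89713479e-02]), 'qvel': array([-0.00172225,  0.00024933,  0.00084336,  0.00128441, -0.00139653,
       -0.00039287]), 'joint_torque': array([ 8.61936969e-04, -5.44619215e+01, -2.73662531e+01,  6.42513600e-02,
        2.29377311e-02, -1.12987755e-04]), 'ee_pos': array([ 267.03115249, -564.45745404,  221.8980626 ]), 'orientation': array([-3.06377832e+00, -6.87959713e-01,  4.50446991e-04]), 'ft_force': array([ 0.0922328 , -0.57123203,  0.24395245]), 'moment': array([-0.03916657, -0.0160735 ,  0.08379968]), 'grasp_force': 0.0, 'width': 87.61898060200761}
{'camera_matrix': array([[519.91886065,   0.        , 324.62257965],
       [  0.        , 519.91886065, 237.82230799],
       [  0.        ,   0.        ,   1.        ]]), 'world_from_camera': array([[ 8.53470089e-03,  9.93335798e-01, -1.14939770e-01,
         3.72603489e+02],
       [-9.99956153e-01,  8.92103606e-03,  2.84721121e-03,
        -1.73929230e+01],
       [ 3.85361866e-03,  1.14910431e-01,  9.93368382e-01,
         1.35092756e+03],
       [ 0.00000000e+00,  0.00000000e+00,  0.00000000e+00,
         1.00000000e+00]])}
top turnip [(0.66, [164.0, 178.0, 191.0, 203.0]), (0.64, [242.0, 226.0, 262.0, 248.0]), (0.58, [171.0, 244.0, 194.0, 262.0])]
top cover [(0.87, [390.0, 308.0, 480.0, 389.0]), (0.62, [370.0, 196.0, 419.0, 254.0])]
top opening [(0.65, [205.0, 173.0, 448.0, 306.0])]
top board [(0.85, [202.0, 171.0, 446.0, 306.0]), (0.75, [242.0, 225.0, 261.0, 250.0])]
scene turnip [(0.93, [432.0, 351.0, 467.0, 386.0]), (0.77, [374.0, 257.0, 398.0, 282.0]), (0.75, [448.0, 300.0, 475.0, 326.0])]
scene cover [(0.74, [218.0, 218.0, 290.0, 257.0]), (0.74, [254.0, 179.0, 320.0, 211.0]), (0.58, [145.0, 214.0, 209.0, 243.0])]
scene opening [(0.78, [189.0, 194.0, 449.0, 346.0])]
scene board [(0.97, [192.0, 193.0, 446.0, 348.0])]
```

View pics/top0.png

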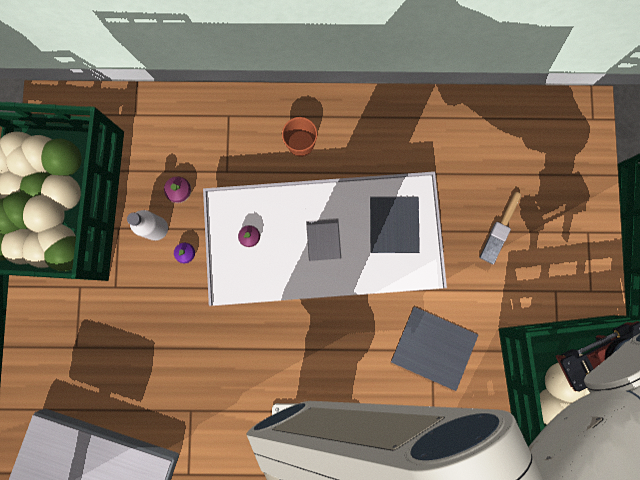

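View pics/scene0.png

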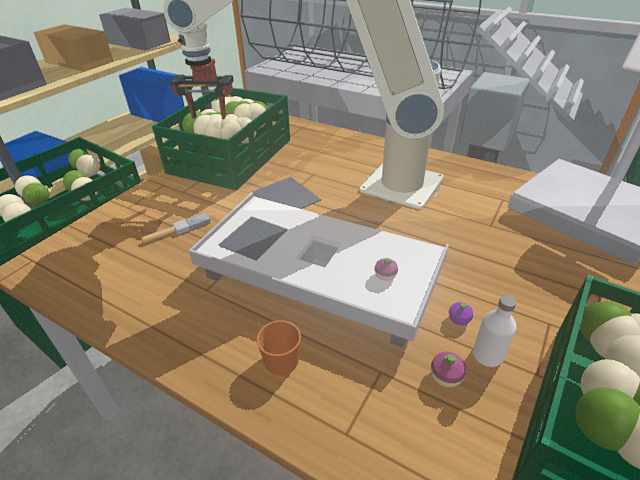

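The top view shows the turnip on the board at (249,236), the opening near (323,240) and the cover on the board near (395,225). The purple turnip, the larger turnip and the larger plate are all off the board. Next I'll enlarge the board to measure the corners.

```bash
python3 - <<'E'
from h import *
im=cv2.imread('pics/top0.png')
c=cv2.resize(im[165:315,195:455],None,fx=3,fy=3,interpolation=cv2.INTER_CUBIC)
g=np.clip(c.astype(float)*1.3,0,255).astype('uint8'); cv2.imwrite('pics/top0c.png',g)
print(ray('top',[[249,236]],110), ray('top',[[323,240],[395,225]],86))
E
```

```text
[[518.96291567 160.75189141 110.        ]] [[ 513.56265839  -17.09240558   86.        ]
 [ 552.23726667 -193.69289612   86.        ]]
```

View pics/top0c.png

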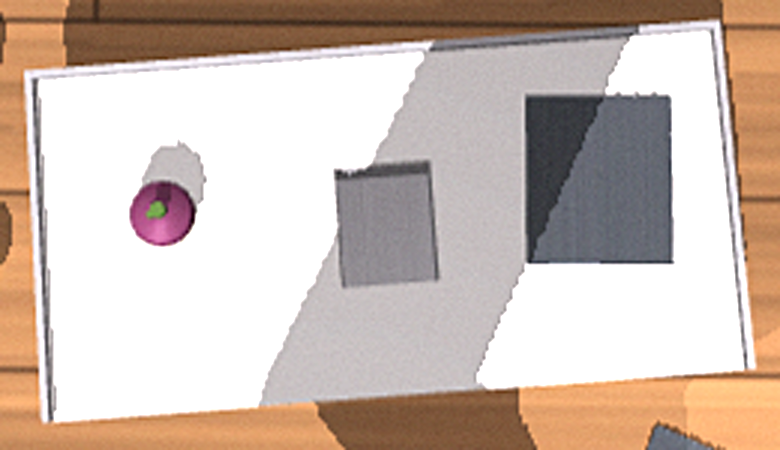

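Crop pixel positions: opening corners (335,171), (430,160), (438,278) and (343,288); cover corners (526,96), (671,96), (672,263) and (526,263). The turnip body is centred at (162,213).

```bash
cat >> h.py <<'E'
def quad(cam,pts,z,info=None):
    p=ray(cam,pts,z,info)[:,:2]  # TL TR BR BL seen from above, +x up, y left
    ax=(p[0]-p[3]+p[1]-p[2])/2; ay=(p[0]-p[1]+p[3]-p[2])/2
    return np.round(p.mean(0),1),np.round([np.linalg.norm(ax),np.linalg.norm(ay)],1),np.round([np.arctan2(ax[1],ax[0]),np.arctan2(-ay[0],ay[1])],4)
E
python3 - <<'E'
from h import *
f=lambda a:np.array(a)/3+[195-1/3,165-1/3]
print(quad('top',f([[335,171],[430,160],[438,278],[343,288]]),85))
print(quad('top',f([[526,96],[671,96],[672,263],[526,263]]),88))
print(quad('top',f([[24,72],[721,20],[756,370],[43,424]]),95))
t=ray('top',f([[162,213]]),106)[0];print(t)
s=ctrl.get_obs();print(R.from_rotvec(s['orientation']).as_matrix().round(3), tool([t[0],t[1],222]))
E
```

```text
(array([515.3, -18.3]), array([96.8, 78.1]), array([0.0763, 0.1198]))
(array([ 553.6, -191.6]), array([137.9, 119.1]), array([-0.0039,  0.0091]))
(array([518.2, -18.5]), array([287.2, 573. ]), array([0.0851, 0.0845]))
[520.23641584 162.14947692 106.        ]
[[ 0.904  0.428 -0.   ]
 [ 0.428 -0.904  0.   ]
 [ 0.    -0.    -1.   ]] [ 539.58296685 -549.10403921    0.69907837]
```

```bash
python3 -m creep '[{"translation":[0,0,-60],"angular":[0,0,0],"jaw":1},{"translation":[30,-31,-80],"angular":[0,0,-0.15],"jaw":1},{"translation":[70,-71,-80],"angular":[0,0,-0.3],"jaw":1},{"translation":[112,-114,-80],"angular":[0,0,-0.45],"jaw":1},{"translation":[155,-158,-80],"angular":[0,0,-0.6],"jaw":1},{"translation":[198,-201,-80],"angular":[0,0,-0.75],"jaw":1},{"translation":[241,-245,-80],"angular":[0,0,-0.9],"jaw":1},{"translation":[284,-288,-80],"angular":[0,0,-1.05],"jaw":1}]'
python3 -c "
from h import *
s=ctrl.get_obs();print(s['qpos'],tool([520,162,240]),R.from_rotvec(s['orientation']).as_matrix().round(3))"
```

```text
t: 1.5
ee_pos: [401.2, -181.4, 303.0]
orientation: [2.302, 2.137, 0.001]
ft_force: [1.5, -0.2, 0.1]
width: 87.8
grasp_force: 0.0
[-4.51689027e-01  4.38326660e-02  1.93192707e+00  7.08684452e-05
  1.16475918e+00 -3.77279791e-01] [351.29985962  92.85559829  63.01765049] [[ 0.074  0.997  0.001]
 [ 0.997 -0.074 -0.   ]
 [-0.     0.001 -1.   ]]
```

```bash
python3 -m creep '[{"translation":[50,13,10],"angular":[0,0,-0.08],"jaw":1},{"translation":[100,26,20],"angular":[0,0,-0.16],"jaw":1},{"translation":[150,40,30],"angular":[0,0,-0.16],"jaw":1},{"translation":[200,53,40],"angular":[0,0,-0.16],"jaw":1},{"translation":[250,66,50],"angular":[0,0,-0.16],"jaw":1},{"translation":[300,80,60],"angular":[0,0,-0.16],"jaw":1},{"translation":[340,90,62],"angular":[0,0,-0.16],"jaw":1},{"translation":[351,93,63],"angular":[0,0,-0.16],"jaw":1}]'
python3 - <<'E'
from h import *
s=ctrl.get_obs();i=ctrl.camera_info('wrist');save('wrist','w1')
print(i)
d=ctrl.look_for('wrist','turnip');print(d)
for e in d:
    r=e['rect'];print(ray('wrist',[[(r[0]+r[2])/2,(r[1]+r[3])/2]],108,i))
E
```

```text
t: 2.5
ee_pos: [521.6, 161.3, 239.4]
orientation: [-2.127, -2.312, -0.0]
ft_force: [-0.6, -0.1, 0.3]
width: 87.8
grasp_force: 0.0
{'camera_matrix': array([[359.40316244,   0.        , 319.25600928],
       [  0.        , 359.40316244, 240.90143145],
       [  0.        ,   0.        ,   1.        ]]), 'world_from_camera': array([[ 9.96584717e-01, -7.86017057e-02, -2.53115190e-02,
         5.15009205e+02],
       [ 8.25671272e-02,  9.53155600e-01,  2.90993249e-01,
         2.40518907e+02],
       [ 1.25325035e-03, -2.92089324e-01,  9.56390222e-01,
         4.02351084e+02],
       [ 0.00000000e+00,  0.00000000e+00,  0.00000000e+00,
         1.00000000e+00]])}
[{'rect': [285.6, 196.5, 351.1, 261.2], 'score': 0.94}, {'rect': [268.7, 0.0, 323.7, 50.8], 'score': 0.85}, {'rect': [438.3, 1.0, 522.5, 49.7], 'score': 0.7}]
[[521.15208788 161.54078605 108.        ]]
[[492.70403252 312.11114449 108.        ]]
[[625.61894322 323.19697114 108.        ]]
```

View pics/w1.png

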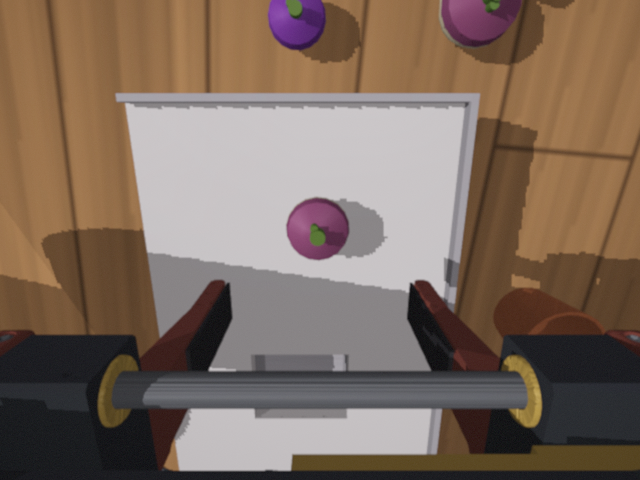

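The wrist view shows the turnip at (318,229), directly under the tool, with the tool square to the board. Next I'll go down and grip it.

```bash
python3 -m creep '[{"translation":[0,0,50],"angular":[0,0,0],"jaw":1},{"translation":[0,0,100],"angular":[0,0,0],"jaw":1},{"translation":[0,0,140],"angular":[0,0,0],"jaw":1},{"translation":[0,0,150],"angular":[0,0,0],"jaw":1},{"translation":[0,0,150],"angular":[0,0,0],"jaw":0.4},{"translation":[0,0,150],"angular":[0,0,0],"jaw":0.4},{"translation":[0,0,150],"angular":[0,0,0],"jaw":0.4},{"translation":[0,0,150],"angular":[0,0,0],"jaw":0.4}]'
python3 -c "
from h import *
print(tool([515.5,-18.3,150]))"
```

```text
t: 3.6
ee_pos: [521.8, 159.6, 90.7]
orientation: [2.129, 2.309, 0.002]
ft_force: [-1.6, -1.3, 7.0]
width: 52.5
grasp_force: 30.1
[-176.7579257   -20.6286095   -59.41465096]
```

```bash
python3 -m creep '[{"translation":[0,0,-40],"angular":[0,0,0],"jaw":0.4},{"translation":[-20,-2,-60],"angular":[0,0,0],"jaw":0.4},{"translation":[-65,-8,-60],"angular":[0,0,0],"jaw":0.4},{"translation":[-115,-13,-60],"angular":[0,0,0],"jaw":0.4},{"translation":[-155,-18,-60],"angular":[0,0,0],"jaw":0.4},{"translation":[-177,-20.5,-60],"angular":[0,0,0],"jaw":0.4},{"translation":[-177,-20.5,-60],"angular":[0,0,0],"jaw":0.4},{"translation":[-177,-20.5,-60],"angular":[0,0,0],"jaw":0.4}]'
python3 - <<'E'
from h import *
s=ctrl.get_obs();i=ctrl.camera_info('wrist');im=save('wrist','w2');np.save('w2.npy',[i],allow_pickle=True)
E
```

```text
t: 4.6
ee_pos: [515.2, -18.2, 149.8]
orientation: [-2.13, -2.31, -0.0]
ft_force: [0.4, 1.0, -0.5]
width: 52.0
grasp_force: 30.0
```

View pics/w2.png

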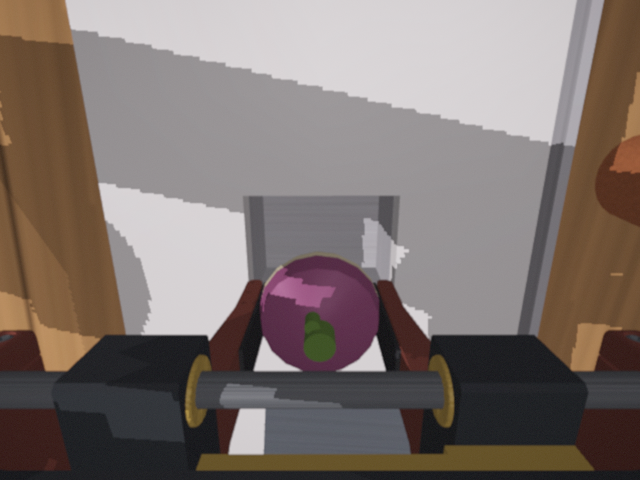

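The turnip is held, with the opening's +y edge running from (245,195) to (399,195).

```bash
python3 - <<'E'
from h import *
i=np.load('w2.npy',allow_pickle=True)[0]
p=ray('wrist',[[245,195.5],[399,195]],85,i)[:,:2];print(p)
e=p[1]-p[0];print(np.linalg.norm(e),np.arctan2(e[1],e[0]))
u=np.array([np.cos(.085),np.sin(.085)]);v=np.array([-u[1],u[0]]);print(p.mean(0)-40*v)
E
```

```text
[[464.99540801  18.13896379]
 [562.88040994  26.28877531]]
98.22368875238082 0.08306745276361102
[517.33381629 -17.64171743]
```

```bash
python3 -m creep '[{"translation":[0,0,25],"angular":[0,0,0],"jaw":0.4},{"translation":[0,0,50],"angular":[0,0,0],"jaw":0.4},{"translation":[0,0,57],"angular":[0,0,0],"jaw":0.4},{"translation":[0,0,57],"angular":[0,0,0],"jaw":0.4},{"translation":[0,0,57],"angular":[0,0,0],"jaw":0.85},{"translation":[0,0,57],"angular":[0,0,0],"jaw":0.85},{"translation":[0,0,57],"angular":[0,0,0],"jaw":0.85},{"translation":[0,0,57],"angular":[0,0,0],"jaw":0.85}]'
python3 -m creep '[{"translation":[0,0,-40],"angular":[0,0,0],"jaw":0.5},{"translation":[0,0,-80],"angular":[0,0,0],"jaw":0},{"translation":[-20,0,-120],"angular":[0,0,0],"jaw":0},{"translation":[-60,15,-130],"angular":[0,0,0],"jaw":0},{"translation":[-80,20,-130],"angular":[0,0,0],"jaw":0},{"translation":[-80,20,-130],"angular":[0,0,0],"jaw":0},{"translation":[-80,20,-130],"angular":[0,0,0],"jaw":0},{"translation":[-80,20,-130],"angular":[0,0,0],"jaw":0}]'
python3 - <<'E'
from h import *
s=ctrl.get_obs();i=ctrl.camera_info('wrist');im=save('wrist','w3');np.save('w3.npy',[i],allow_pickle=True)
E
```

```text
t: 5.65
ee_pos: [515.3, -18.8, 93.0]
orientation: [2.13, 2.309, 0.001]
ft_force: [-0.1, -0.3, 0.1]
width: 74.5
grasp_force: 0.0
t: 6.65
ee_pos: [540.8, -95.8, 221.9]
orientation: [-2.128, -2.309, 0.001]
ft_force: [-0.3, 1.2, 0.9]
width: 1.0
grasp_force: 0.0
```

View pics/w3.png

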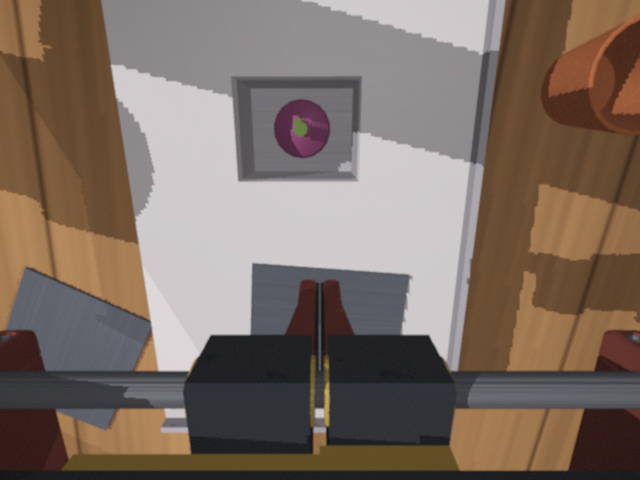

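The turnip is in the well at (302,128). Opening corners are (232,77), (361,76), (357,181) and (239,181). The cover's near edge runs from (252,263) to (410,275).

```bash
python3 - <<'E'
from h import *
i=np.load('w3.npy',allow_pickle=True)[0]
print(quad('wrist',[[361,76],[357,181],[239,181],[232,77]],85,i))
p=ray('wrist',[[252,263],[410,275]],88,i)[:,:2]
e=p[1]-p[0];a=np.arctan2(e[1],e[0]);print(p,np.linalg.norm(e),a)
print('cover',p.mean(0)-60*np.array([-np.sin(a),np.cos(a)]))
E
```

```text
(array([516.9, -17.7]), array([98.4, 79.6]), array([0.0845, 0.0784]))
[[ 484.40033825 -131.90169869]
 [ 624.72866474 -131.89983638]] 140.3283265033074 1.3271100417219127e-05
cover [ 554.56529776 -191.90076753]
```

```bash
python3 -m creep '[{"translation":[-40,2,0],"angular":[0,0,0.04],"jaw":0.65},{"translation":[-85,5,20],"angular":[0,0,0.084],"jaw":0.65},{"translation":[-97,5.5,60],"angular":[0,0,0.084],"jaw":0.65},{"translation":[-97,5.5,100],"angular":[0,0,0.084],"jaw":0.65},{"translation":[-97,5.5,122],"angular":[0,0,0.084],"jaw":0.65},{"translation":[-97,5.5,128],"angular":[0,0,0.084],"jaw":0.65},{"translation":[-97,5.5,128],"angular":[0,0,0.084],"jaw":0.65},{"translation":[-97,5.5,128],"angular":[0,0,0.084],"jaw":0.65}]'
python3 -c "
from h import *
s=ctrl.get_obs();print(s['ee_pos'],s['ft_force'],R.from_rotvec(s['orientation']).as_matrix().round(4))"
```

```text
t: 7.7
ee_pos: [555.7, -193.1, 95.9]
orientation: [2.223, 2.217, 0.001]
ft_force: [-0.1, 0.7, -0.9]
width: 56.9
grasp_force: 0.0
[ 555.6985906  -193.12441801   95.86301485] [-0.12645928  0.73848732 -0.87927713] [[ 2.7e-03  1.0e+00  1.8e-03]
 [ 1.0e+00 -2.7e-03 -7.0e-04]
 [-7.0e-04  1.9e-03 -1.0e+00]]
```

```bash
python3 -m creep '[{"translation":[0,0,3],"angular":[0,0,0],"jaw":0.65},{"translation":[0,0,5],"angular":[0,0,0],"jaw":0.65},{"translation":[0,0,6],"angular":[0,0,0],"jaw":0.65},{"translation":[0,0,7],"angular":[0,0,0],"jaw":0.65},{"translation":[0,0,8],"angular":[0,0,0],"jaw":0.65},{"translation":[0,0,8],"angular":[0,0,0],"jaw":0.65},{"translation":[0,0,8],"angular":[0,0,0],"jaw":0.65},{"translation":[0,0,8],"angular":[0,0,0],"jaw":0.65}]'
```

```text
t: 8.7
ee_pos: [555.3, -193.3, 88.3]
orientation: [2.224, 2.217, 0.001]
ft_force: [-4.5, 1.5, 14.6]
width: 56.8
grasp_force: 7.2
```

```bash
python3 -m creep '[{"translation":[5,-1,8.5],"angular":[0,0,-0.004],"jaw":0.65},{"translation":[15,-3.3,8.5],"angular":[0,0,-0.008],"jaw":0.65},{"translation":[30,-6.5,8.5],"angular":[0,0,-0.014],"jaw":0.65},{"translation":[45,-9.8,8.5],"angular":[0,0,-0.021],"jaw":0.65},{"translation":[60,-13,8.5],"angular":[0,0,-0.028],"jaw":0.65},{"translation":[75,-16.4,8.5],"angular":[0,0,-0.035],"jaw":0.65},{"translation":[83,-18,8.5],"angular":[0,0,-0.04],"jaw":0.65},{"translation":[87,-19,8.5],"angular":[0,0,-0.042],"jaw":0.65}]'
```

```text
t: 9.7
ee_pos: [548.4, -110.7, 88.5]
orientation: [2.157, 2.25, 0.017]
ft_force: [4.5, -14.3, 64.9]
width: 57.2
grasp_force: 32.5
```

I entered the press depth twice, since rows count from the last commanded pose, and the force reached 65 N. I'll lift off and check the cover.

```bash
python3 -m creep '[{"translation":[0,0,-6],"angular":[0,0,0],"jaw":0.65},{"translation":[0,0,-30],"angular":[0,0,0],"jaw":0.3},{"translation":[0,0,-80],"angular":[0,0,0],"jaw":0},{"translation":[0,0,-138],"angular":[0,0,0],"jaw":0},{"translation":[-10,0,-142],"angular":[0,0,0],"jaw":0},{"translation":[-20,0,-142],"angular":[0,0,0],"jaw":0},{"translation":[-20,0,-142],"angular":[0,0,0],"jaw":0},{"translation":[-20,0,-142],"angular":[0,0,0],"jaw":0}]'
python3 - <<'E'
from h import *
s=ctrl.get_obs();i=ctrl.camera_info('wrist');im=save('wrist','w4');np.save('w4.npy',[i],allow_pickle=True)
im=save('top','top4')
a=cv2.imread('pics/w4.png');b=cv2.imread('pics/top4.png')[165:315,195:455]
b=cv2.resize(b,(400,231)); c=np.zeros((480,800,3),'uint8')
c=np.vstack([cv2.resize(a,(480,360)),np.pad(b,((0,0),(0,80),(0,0)))]);cv2.imwrite('pics/c4.png',c)
E
```

```text
t: 10.7
ee_pos: [536.0, -125.9, 218.6]
orientation: [-2.176, -2.262, 0.002]
ft_force: [0.8, 0.2, -0.2]
width: 0.8
grasp_force: 0.0
```

View pics/c4.png

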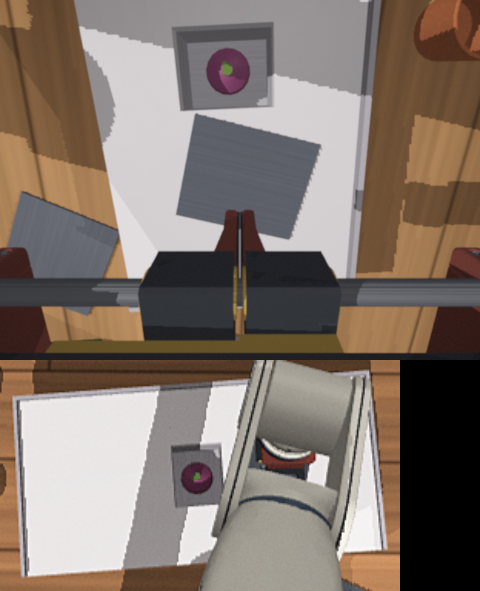

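The turnip is still in the well. The cover has slid partway and turned clockwise; its wrist-image corners in the crop are (195,114), (321,145), (289,238) and (177,213).

```bash
python3 - <<'E'
from h import *
i=np.load('w4.npy',allow_pickle=True)[0]
f=lambda a:np.array(a)*4/3+1/6
print(quad('wrist',f([[321,145],[289,238],[177,213],[195,114]]),88,i))
print(quad('wrist',f([[273,23],[271,105],[180,110],[173,27]]),85,i))
s=ctrl.get_obs();print(s['ee_pos'],R.from_rotvec(s['orientation']).as_matrix().round(4))
c=quad('wrist',f([[321,145],[289,238],[177,213],[195,114]]),88,i)[0]
print(tool([*c,95]))
E
```

```text
(array([ 543.7, -135.3]), array([139.2, 117.1]), array([-0.2014, -0.2022]))
(array([516.5, -17.4]), array([97.4, 77.9]), array([0.0816, 0.0536]))
[ 536.37996561 -125.75130076  219.04880518] [[-3.900e-02  9.992e-01 -2.000e-03]
 [ 9.992e-01  3.900e-02  6.000e-04]
 [ 7.000e-04 -2.000e-03 -1.000e+00]]
[ -9.91070832   7.19142543 124.02793189]
```

```bash
python3 -m creep '[{"translation":[-10,7,30],"angular":[0,0,0.12],"jaw":0.65},{"translation":[-10,7,70],"angular":[0,0,0.24],"jaw":0.65},{"translation":[-10,7,105],"angular":[0,0,0.24],"jaw":0.65},{"translation":[-10,7,120],"angular":[0,0,0.24],"jaw":0.65},{"translation":[-10,7,126],"angular":[0,0,0.24],"jaw":0.65},{"translation":[-10,7,128],"angular":[0,0,0.24],"jaw":0.65},{"translation":[-10,7,129],"angular":[0,0,0.24],"jaw":0.65},{"translation":[-10,7,129],"angular":[0,0,0.24],"jaw":0.65}]'
python3 -c "
from h import *
s=ctrl.get_obs();print(s['ee_pos'],s['ft_force'],R.from_rotvec(s['orientation']).as_matrix().round(4))"
```

```text
t: 11.8
ee_pos: [544.8, -135.8, 92.0]
orientation: [2.432, 1.987, 0.001]
ft_force: [-0.2, 0.6, -0.2]
width: 57.1
grasp_force: 0.0
[ 544.78857568 -135.82325843   91.95827449] [-0.18611464  0.63802475 -0.24034041] [[ 1.996e-01  9.799e-01  1.300e-03]
 [ 9.799e-01 -1.996e-01 -3.000e-04]
 [-1.000e-04  1.400e-03 -1.000e+00]]
```

```bash
python3 -m creep '[{"translation":[0,0,1],"angular":[0,0,0],"jaw":0.65},{"translation":[0,0,2],"angular":[0,0,0],"jaw":0.65},{"translation":[0,0,3],"angular":[0,0,0],"jaw":0.65},{"translation":[0,0,3.5],"angular":[0,0,0],"jaw":0.65},{"translation":[0,0,4],"angular":[0,0,0],"jaw":0.65},{"translation":[0,0,4],"angular":[0,0,0],"jaw":0.65},{"translation":[0,0,4],"angular":[0,0,0],"jaw":0.65},{"translation":[0,0,4],"angular":[0,0,0],"jaw":0.65}]'
python3 -c "
from h import *
s=ctrl.get_obs();print(s['ee_pos'],s['ft_force'],tool(s['ee_pos']+[-26.8,117.7,0]))"
```

```text
t: 12.8
ee_pos: [544.5, -135.8, 88.3]
orientation: [2.433, 1.987, 0.0]
ft_force: [-3.1, 2.0, 12.0]
width: 57.3
grasp_force: 6.1
[ 544.52371363 -135.75422424   88.34226153] [-3.07580681  1.95598466 11.96099887] [ 1.09981509e+02 -4.97553687e+01 -3.09443627e-02]
```

```bash
python3 -m creep '[{"translation":[3,-1.4,0.3],"angular":[0,0,-0.01],"jaw":0.65},{"translation":[10,-4.5,0.3],"angular":[0,0,-0.026],"jaw":0.65},{"translation":[19,-8.6,0.3],"angular":[0,0,-0.05],"jaw":0.65},{"translation":[28,-12.7,0.3],"angular":[0,0,-0.073],"jaw":0.65},{"translation":[37,-16.7,0.3],"angular":[0,0,-0.096],"jaw":0.65},{"translation":[46,-20.8,0.3],"angular":[0,0,-0.12],"jaw":0.65},{"translation":[52,-23.5,0.3],"angular":[0,0,-0.136],"jaw":0.65},{"translation":[55,-25,0.3],"angular":[0,0,-0.143],"jaw":0.65}]'
python3 -c "
from h import *
s=ctrl.get_obs();print(s['ee_pos'],s['ft_force'],tool([517.5,-18.1,88.3]),R.from_rotvec(s['orientation']).as_matrix().round(4)[:2,:2])"
```

```text
t: 13.8
ee_pos: [532.7, -77.3, 88.4]
orientation: [2.281, 2.155, 0.003]
ft_force: [0.5, -2.8, 10.0]
width: 57.0
grasp_force: 5.0
[532.7119347  -77.29621209  88.38956257] [ 0.51628492 -2.81730219 10.04170131] [ 5.82339840e+01 -1.85580946e+01 -5.22944347e-02] [[ 0.0569  0.9984]
 [ 0.9984 -0.0569]]
```

```bash
python3 -m creep '[{"translation":[3,-0.9,0.5],"angular":[0,0,-0.01],"jaw":0.65},{"translation":[10,-3,0.5],"angular":[0,0,-0.026],"jaw":0.65},{"translation":[20,-6,0.5],"angular":[0,0,-0.05],"jaw":0.65},{"translation":[30,-9,0.5],"angular":[0,0,-0.075],"jaw":0.65},{"translation":[40,-12,0.5],"angular":[0,0,-0.1],"jaw":0.65},{"translation":[50,-15,0.5],"angular":[0,0,-0.125],"jaw":0.65},{"translation":[56,-16.9,0.5],"angular":[0,0,-0.14],"jaw":0.65},{"translation":[58,-17.5,0.5],"angular":[0,0,-0.143],"jaw":0.65}]'
python3 -m creep '[{"translation":[0,0,0],"angular":[0,0,0],"jaw":0.65},{"translation":[0,0,-10],"angular":[0,0,0],"jaw":0.65},{"translation":[0,0,-50],"angular":[0,0,0],"jaw":0.3},{"translation":[0,0,-100],"angular":[0,0,0],"jaw":0},{"translation":[-50,0,-120],"angular":[0,0,0],"jaw":0},{"translation":[-85,0,-130],"angular":[0,0,0],"jaw":0},{"translation":[-90,0,-130],"angular":[0,0,0],"jaw":0},{"translation":[-90,0,-130],"angular":[0,0,0],"jaw":0}]'
python3 - <<'E'
from h import *
s=ctrl.get_obs();i=ctrl.camera_info('wrist');im=save('wrist','w5');np.save('w5.npy',[i],allow_pickle=True)
print(s['ee_pos'],ctrl.look_for('wrist','cover'))
E
```

```text
t: 14.8
ee_pos: [519.1, -18.3, 88.3]
orientation: [2.12, 2.312, 0.004]
ft_force: [1.0, -4.3, 14.5]
width: 57.0
grasp_force: 7.3
t: 15.8
ee_pos: [523.7, -107.3, 215.9]
orientation: [-2.125, -2.312, 0.001]
ft_force: [-0.1, -0.0, 0.3]
width: 1.4
grasp_force: 0.0
[ 523.69953684 -107.30855576  215.87217218] [{'rect': [14.1, 259.7, 163.1, 428.1], 'score': 0.87}, {'rect': [203.2, 44.9, 429.0, 271.9], 'score': 0.81}]
```

View pics/w5.png

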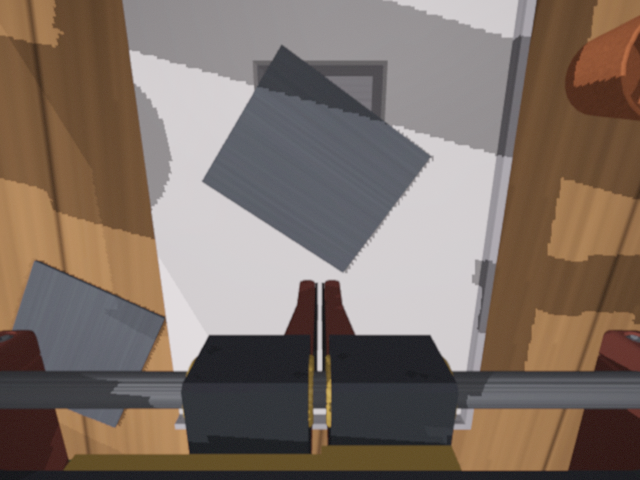

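The cover pivoted clockwise and lagged; its corners are now (281,45), (432,156), (345,272) and (203,181). It looks as though only one fingertip was loaded, so I'll measure the cover, press with the fingers closer together, and check the moment for balance.

```bash
python3 - <<'E'
from h import *
i=np.load('w5.npy',allow_pickle=True)[0]
q=quad('wrist',[[432,156],[345,272],[203,181],[281,45]],88,i);print(q)
s=ctrl.get_obs();print(s['moment'],s['ft_force'],R.from_rotvec(s['orientation']).as_matrix().round(4),tool([*q[0],92]))
E
```

```text
(array([517.1, -56.7]), array([140.4, 118.5]), array([-0.5109, -0.51  ]))
[-0.05933238 -0.1339701  -0.07248801] [ 0.36373034  0.16150365 -0.11605487] [[-8.550e-02  9.963e-01 -1.600e-03]
 [ 9.963e-01  8.550e-02  6.000e-04]
 [ 8.000e-04 -1.600e-03 -1.000e+00]] [ 50.18194431  -2.06830365 123.69943339]
```

```bash
python3 -m creep '[{"translation":[20,-1,20],"angular":[0,0,0.15],"jaw":0.3},{"translation":[40,-2,50],"angular":[0,0,0.3],"jaw":0.3},{"translation":[50,-2,85],"angular":[0,0,0.45],"jaw":0.3},{"translation":[50,-2,112],"angular":[0,0,0.594],"jaw":0.3},{"translation":[50,-2,120],"angular":[0,0,0.594],"jaw":0.3},{"translation":[50,-2,124],"angular":[0,0,0.594],"jaw":0.3},{"translation":[50,-2,124],"angular":[0,0,0.594],"jaw":0.3},{"translation":[50,-2,124],"angular":[0,0,0.594],"jaw":0.3}]'
cat > st.py <<'E'
from h import *
s=ctrl.get_obs();M=R.from_rotvec(s['orientation'])
print(s['ee_pos'].round(1),'Ftool',M.inv().apply(s['ft_force']).round(1),'Mtool',M.inv().apply(s['moment']).round(3),'grip',s['grasp_force'],M.as_matrix().round(4).tolist())
E
python3 st.py
python3 -m creep '[{"translation":[0,0,1],"angular":[0,0,0],"jaw":0.3},{"translation":[0,0,2],"angular":[0,0,0],"jaw":0.3},{"translation":[0,0,3],"angular":[0,0,0],"jaw":0.3},{"translation":[0,0,3.5],"angular":[0,0,0],"jaw":0.3},{"translation":[0,0,4],"angular":[0,0,0],"jaw":0.3},{"translation":[0,0,4.2],"angular":[0,0,0],"jaw":0.3},{"translation":[0,0,4.2],"angular":[0,0,0],"jaw":0.3},{"translation":[0,0,4.2],"angular":[0,0,0],"jaw":0.3}]'
python3 st.py
```

```text
t: 16.9
ee_pos: [518.7, -58.1, 93.2]
orientation: [2.708, 1.591, 0.002]
ft_force: [0.1, 0.5, -0.2]
width: 26.4
grasp_force: 0.0
[518.7 -58.1  93.2] Ftool [ 0.5 -0.2  0.2] Mtool [-0.052 -0.009  0.057] grip 0.0 [[0.4868, 0.8735, 0.0015], [0.8735, -0.4868, -0.0002], [0.0006, 0.0014, -1.0]]
t: 17.9
ee_pos: [518.1, -57.9, 88.4]
orientation: [2.709, 1.591, -0.0]
ft_force: [-1.4, -0.1, 5.4]
width: 26.1
grasp_force: 2.7
[518.1 -57.9  88.4] Ftool [-0.8 -1.1 -5.4] Mtool [ 0.203 -0.095  0.014] grip 2.7021866419818252 [[0.4872, 0.8733, 0.0], [0.8733, -0.4872, -0.0], [-0.0, 0.0, -1.0]]
```

```bash
python3 -m creep '[{"translation":[0,0,-8],"angular":[0,0,0],"jaw":0},{"translation":[0.5,30,-8],"angular":[0,0,0],"jaw":0},{"translation":[0.5,53.5,-5],"angular":[0,0,0],"jaw":0},{"translation":[0.5,53.5,-2],"angular":[0,0,0],"jaw":0},{"translation":[0.5,53.5,0],"angular":[0,0,0],"jaw":0},{"translation":[0.5,53.5,1],"angular":[0,0,0],"jaw":0},{"translation":[0.5,53.5,2],"angular":[0,0,0],"jaw":0},{"translation":[0.5,53.5,2],"angular":[0,0,0],"jaw":0}]'
python3 st.py
python3 - <<'E'
import cv2
im=cv2.imread('pics/w5.png')
for n,(x,y) in dict(plate=(300,170),plateshade=(290,75),board=(400,50),boardlit=(300,260),pan=(360,85)).items(): print(n,im[y-3:y+4,x-3:x+4].mean((0,1)).round())
E
```

```text
t: 18.9
ee_pos: [564.5, -83.3, 88.2]
orientation: [2.708, 1.591, 0.0]
ft_force: [-5.0, -1.0, 19.5]
width: -0.0
grasp_force: 9.9
[564.5 -83.3  88.2] Ftool [ -3.3  -3.9 -19.5] Mtool [ 0.726 -0.541  0.004] grip 9.850979810580611 [[0.4869, 0.8735, 0.0005], [0.8735, -0.4869, -0.0003], [-0.0, 0.0006, -1.0]]
plate [105.  97.  93.]
plateshade [70. 64. 62.]
board [149. 148. 152.]
boardlit [210. 208. 212.]
pan [122. 117. 120.]
```

```bash
python3 -m creep '[{"translation":[2,-0.9,0],"angular":[0,0,-0.018],"jaw":0},{"translation":[6,-2.6,0],"angular":[0,0,-0.055],"jaw":0},{"translation":[11,-4.9,0],"angular":[0,0,-0.1],"jaw":0},{"translation":[16,-7.1,0],"angular":[0,0,-0.147],"jaw":0},{"translation":[21,-9.3,0],"angular":[0,0,-0.192],"jaw":0},{"translation":[26,-11.5,0],"angular":[0,0,-0.238],"jaw":0},{"translation":[30,-13.2,0],"angular":[0,0,-0.275],"jaw":0},{"translation":[32,-14.1,0],"angular":[0,0,-0.293],"jaw":0}]'
python3 st.py
python3 - <<'E'
from h import *
i=ctrl.camera_info('wrist');im=save('wrist','w6').astype(int);np.save('w6.npy',[i],allow_pickle=True)
m=((im[...,2]-im[...,0]>=5)&(im.max(2)<120)).astype('uint8')*255
m=cv2.morphologyEx(m,cv2.MORPH_OPEN,np.ones((5,5)))
cs,_=cv2.findContours(m,cv2.RETR_EXTERNAL,cv2.CHAIN_APPROX_SIMPLE)
for c in sorted(cs,key=cv2.contourArea)[-3:]:
    a=cv2.approxPolyDP(c,4,True)[:,0]; print(cv2.contourArea(c),a.tolist()); print(ray('wrist',a,88,i)[:,:2].round(0).tolist())
E
```

```text
t: 19.9
ee_pos: [569.3, -48.9, 88.3]
orientation: [2.444, 1.969, 0.003]
ft_force: [-1.0, -4.2, 15.7]
width: 0.6
grasp_force: 7.2
[569.3 -48.9  88.3] Ftool [ -4.3  -0.1 -15.7] Mtool [-0.193 -0.731 -0.072] grip 7.170079741626978 [[0.2127, 0.9771, 0.0039], [0.9771, -0.2127, -0.0013], [-0.0005, 0.0041, -1.0]]
4086.0 [[330, 427], [372, 418], [383, 425], [424, 420], [424, 411], [436, 408], [433, 392], [446, 383], [333, 383]]
[[559.0, -128.0], [583.0, -127.0], [588.0, -134.0], [611.0, -135.0], [612.0, -129.0], [619.0, -129.0], [618.0, -118.0], [626.0, -113.0], [566.0, -100.0]]
5496.0 [[167, 388], [184, 394], [190, 426], [209, 429], [214, 424], [216, 432], [256, 424], [267, 431], [309, 422], [309, 383], [273, 383], [272, 388], [271, 383], [184, 382], [182, 388]]
[[478.0, -84.0], [486.0, -89.0], [482.0, -111.0], [492.0, -115.0], [495.0, -112.0], [495.0, -118.0], [518.0, -117.0], [523.0, -123.0], [548.0, -122.0], [554.0, -97.0], [535.0, -93.0], [533.0, -96.0], [534.0, -93.0], [488.0, -82.0], [486.0, -85.0]]
46586.5 [[41, 179], [82, 371], [187, 371], [212, 335], [284, 334], [304, 278], [338, 279], [346, 303], [349, 180], [304, 180], [303, 185], [302, 180], [75, 179], [74, 187], [73, 179], [67, 184], [66, 179]]
[[460.0, 35.0], [438.0, -63.0], [492.0, -76.0], [511.0, -58.0], [548.0, -65.0], [565.0, -37.0], [581.0, -41.0], [582.0, -55.0], [595.0, 5.0], [576.0, 10.0], [575.0, 8.0], [575.0, 10.0], [475.0, 32.0], [473.0, 29.0], [474.0, 32.0], [471.0, 31.0], [471.0, 33.0]]
```

The plate followed exactly this time. I'll carry on with the rest of the slide.

```bash
python3 -m creep '[{"translation":[2.5,-0.3,0.5],"angular":[0,0,-0.02],"jaw":0},{"translation":[7,-0.9,0.5],"angular":[0,0,-0.056],"jaw":0},{"translation":[13,-1.8,0.5],"angular":[0,0,-0.105],"jaw":0},{"translation":[19,-2.6,0.5],"angular":[0,0,-0.153],"jaw":0},{"translation":[25,-3.4,0.5],"angular":[0,0,-0.2],"jaw":0},{"translation":[31,-4.2,0.5],"angular":[0,0,-0.25],"jaw":0},{"translation":[35.5,-4.8,0.5],"angular":[0,0,-0.286],"jaw":0},{"translation":[37.5,-5.1,0.5],"angular":[0,0,-0.302],"jaw":0}]'
python3 st.py
python3 - <<'E'
from h import *
i=ctrl.camera_info('wrist');im=save('wrist','w7').astype(int);np.save('w7.npy',[i],allow_pickle=True)
m=((im[...,2]-im[...,0]>=5)&(im.max(2)<120)).astype('uint8')*255
m=cv2.morphologyEx(m,cv2.MORPH_OPEN,np.ones((5,5)))
cs,_=cv2.findContours(m,cv2.RETR_EXTERNAL,cv2.CHAIN_APPROX_SIMPLE)
for c in sorted(cs,key=cv2.contourArea)[-1:]:
    a=cv2.approxPolyDP(c,4,True)[:,0]; print(cv2.contourArea(c),a.tolist()); print(ray('wrist',a,88,i)[:,:2].round(0).tolist())
E
```

```text
t: 20.95
ee_pos: [572.8, -11.3, 88.3]
orientation: [2.119, 2.314, 0.004]
ft_force: [-0.9, -5.0, 17.7]
width: 0.6
grasp_force: 8.9
[572.8 -11.3  88.3] Ftool [ -4.9  -1.3 -17.7] Mtool [ 0.115 -0.836 -0.023] grip 8.922658916562796 [[-0.0877, 0.9961, 0.0048], [0.9961, 0.0877, -0.0013], [-0.0017, 0.0046, -1.0]]
46591.5 [[41, 179], [82, 370], [188, 371], [211, 335], [284, 335], [303, 278], [338, 279], [346, 303], [349, 180]]
[[443.0, 37.0], [451.0, -64.0], [507.0, -60.0], [519.0, -37.0], [557.0, -34.0], [564.0, -1.0], [581.0, -0.0], [587.0, -13.0], [581.0, 48.0]]
```

```bash
python3 -m creep '[{"translation":[0,0,-3],"angular":[0,0,0],"jaw":0},{"translation":[0,0,-15],"angular":[0,0,0],"jaw":0},{"translation":[0,0,-60],"angular":[0,0,0],"jaw":0},{"translation":[-30,-25,-110],"angular":[0,0,0],"jaw":0},{"translation":[-80,-50,-140],"angular":[0,0,0],"jaw":0},{"translation":[-100,-55,-150],"angular":[0,0,0],"jaw":0},{"translation":[-100,-55,-150],"angular":[0,0,0],"jaw":0},{"translation":[-100,-55,-150],"angular":[0,0,0],"jaw":0}]'
python3 - <<'E'
from h import *
i=ctrl.camera_info('wrist');im=save('wrist','w8').astype(int);np.save('w8.npy',[i],allow_pickle=True)
m=((im[...,2]-im[...,0]>=5)&(im.max(2)<120)).astype('uint8')*255
m=cv2.morphologyEx(m,cv2.MORPH_OPEN,np.ones((5,5)))
cs,_=cv2.findContours(m,cv2.RETR_EXTERNAL,cv2.CHAIN_APPROX_SIMPLE)
for c in sorted(cs,key=cv2.contourArea)[-2:]:
    a=cv2.approxPolyDP(c,4,True)[:,0]; print(cv2.contourArea(c),a.tolist()); p=ray('wrist',a,88,i)[:,:2];print(p.round(1).tolist(),p.mean(0))
E
```

```text
t: 22.0
ee_pos: [524.6, -114.6, 235.1]
orientation: [-2.123, -2.314, 0.001]
ft_force: [-0.2, 0.3, 0.2]
width: 0.7
grasp_force: 0.0
11842.5 [[45, 250], [21, 328], [35, 332], [46, 371], [139, 371], [167, 304]]
[[278.5, -159.4], [244.2, -242.6], [257.2, -246.0], [261.8, -290.5], [355.7, -282.5], [386.9, -204.6]] [ 297.39250965 -237.59143433]
26481.5 [[231, 25], [240, 180], [401, 180], [411, 25]]
[[444.4, 36.1], [453.7, -81.0], [591.3, -69.3], [581.2, 47.8]] [517.66165669 -16.58069285]
```

View pics/w8.png

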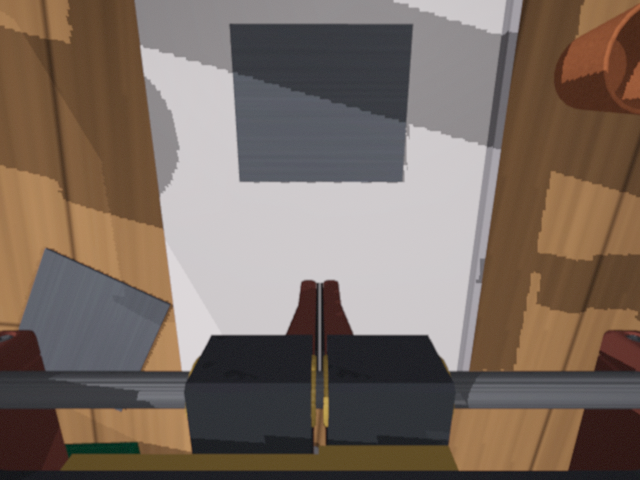

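The cover lies square over the opening, with corners at (231,25), (411,25), (401,180) and (240,180). It is centred to about 1.5 mm, and the robot is clear of everything.

```bash
python3 -c "
from workcell import ctrl
print(ctrl.close_job())"
```

```text
the job is handed in; nothing more can be done
None
```

The job is handed in: the turnip is in the scrap well and the cover lies square over the opening, about 1.5 mm off centre. On the first slide I pressed too deep and the wrist force read 65 N, under the 120 N limit. The bottle, brush and flower pot were not touched.

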